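# Put the spanner and the screwdriver back in the shadow tray

### The arm

A 6-joint arm with a two-finger parallel gripper is mounted at the origin on a cart in front of the work surface, level with it; the furniture and walls round the work are solid. World frame = base frame: x ahead of the robot, y to its left, z up, the work surface at z = 0. Lengths are in mm, angles in rad, forces in N, time in s.
With the tool pointing down it reaches from about 350 to 975 mm from the base axis. Payload 7.1 kg.
Tool frame: the origin (TCP) lies midway between the tips of the shut fingers; the grasp point (between the pads) lies 19 mm behind it (ctrl.grip_point_offset is the distance from the TCP to the grasp point, in mm); z points along the fingers, y is the line along which they close (so a half turn about z gives the same grasp; the last joint's range is limited). The gripper opens to 88 mm and grips with 3 to 60 N. Pads are 20 mm wide; open, the fingers measure 115 mm over their backs; the gripper's body (75 mm by 178 mm) begins 61 mm behind the grasp point.
Start: joints at [-1.158, 0.423, 1.63, -0, 1.089, -0.019], TCP at [261.581, -567.609, 222.675] pointing down, gripper open.
Joint ranges: [-3, 3], [-0.9, 2.11], [0.09, 2.58], [-1.31, 4.45], [0.11, 2.69], [-2.54, 2.54]. Speed limits (rad/s): [2.39, 2.39, 3.01, 3.14, 3.14, 3.14].

### API

Orientations are given as a rotation vector (axis times angle).
In Python, from workcell import get_obs, optics, close_job, spotter, ctrl gives the robot as it stands. The module is installed in compiled form; this text tells all that it offers.
- The arm moves only by the tool move_arm, never from a script. Its argument "rows" is a list of rows, each a list of 5 numbers: the shift along the tool's x, y, z in cm, then the turn about the tool's z in degrees, then the opening in per cent of the stroke, from 0 (shut) to 100 (fully open). A call has 1 to 10 rows; each row shifts and turns the commanded pose from where the row before left it, along the tool's axes as they then stand; what a row does not reach is not made up. A row lasts 1/8 s, in which the tool goes at most 62.5 mm and 10.7 degrees, less where a joint would pass 70% of its speed; a pose out of reach is approached as far as the arm can. A call with a gripper value outside its range is refused whole. The fingers move at their own pace and stop on an object; the grip force is fixed at half the most. Time passes only in rows, so rows that do not move let the fingers close. It gives the time, the measured TCP pose, the force, the opening and the grip force at its end, in the units of the state.
- get_obs(): the state, without advancing time (a new reading comes with each control period).
- optics.get_image(name): name is "side" or "top"; returns the picture (420x560x3 uint8, blue, green, red); there is no depth.
- optics.calibration(name): a dict with "camera_matrix" (3x3 intrinsics, pixels), "xyz" and "orientation" of the camera in the world. Camera axes: x right, y down, z forward; pixel columns grow to the right and rows downward; lengths in mm; the calibration is good to about 2 mm. A picture is of the moment at which its call begins. calibration takes no time and is no camera call.
- close_job(): hands the job in; it is judged then, once.
Trained networks look in the newest picture that a camera, given by its name, has taken for a name from the list of things; names that differ only in an ending like _2 or _b are one class to them, and where a whole thing is asked for, a point or a joint stands for the part that bears it (a point fixed in the world has none). Each returns a list of dicts, best first, with "conf" (0 to 1); they miss things now and then, are a little off and sometimes report something else, mostly with a low value. They report only what shows in the picture. A call takes as long as a camera call.
- spotter.find_in(camera, label): "point" ([column, row] in pixels, amid what is visible of it).
- spotter.regions_of(camera, label): "region" (420x560 bool, what is visible of it) and "point" ([column, row] in pixels, amid what is visible of it).
The state is a dict: "t": time; "qpos": joint angles; "qvel": joint speeds; "joint_torque": joint torques, N m; "ee_pos": TCP position; "orientation": TCP orientation; "ft_force": force on the tool from outside, world axes, zero at the start; "moment": the same for the moment, N m; "width": finger opening in mm; "grasp_force": force on a finger pad.
Only numpy, scipy, OpenCV 4.12 (cv2) and the standard library are available. Lean on these libraries where they do the work, as an engineer would, in place of code of your own. Each camera call takes 0.05 s, during which the arm holds its last target. There are 200 camera calls.

### The job

Put the two tools back in the shadow tray. First pull the tilt-out bin fully forward on its bottom pivot, take out the screwdriver, lay it in its own cut-out in the tray so that it is fully down in the pocket, and push the bin fully shut again. Then slide the spanner, which already lies on the tray, across the deck and along the metal fence until it drops fully home in its cut-out; do not lift the spanner off the deck, and leave everything else on the worktop where it is.

Things in the scene. Friction and masses are not known exactly. Their poses are not given: they have to be found in the camera images.
- tray: Fixed shadow tray, 190 (x) x 220 (y) mm; blue deck 18 mm above the worktop, yellow floors in its two cut-outs. Origin at the centre of its underside; both cut-outs run along its y axis. Bare deck between them from tray x -25 to +51 mm. Along its +x edge an aluminium fence, 14 mm wide, stands 5 mm above the deck, inner face at tray x +81 mm.
- screwdriver_home (a point): Where screwdriver_mid lies when the screwdriver is home (tray x -60, y 0, z 14.5 mm); axes as the tray's. Cut-out 12 mm deep: handle part 23 mm wide, tray y -85 to 0; blade part 12 mm wide, y 0 to +85, so the blade points to tray +y. A finger recess of the same depth, 32 mm wide (y -58 to -26), crosses the handle part and reaches 35 mm to each side of its centre line.
- spanner_home (a point): Where spanner_mid lies when the spanner is home (tray x +66, y +18, z 15 mm); axes as the tray's. Cut-out 8 mm deep, in the spanner's outline with 2 mm to spare on each side (3 mm beside the shank), jaw towards tray -y. It borders on the fence: a spanner pressed flat against the fence (its centre line at tray x +68) drops in when pushed along the fence.
- screwdriver: Loose screwdriver (about 50 g), 164 mm long; red handle 79 mm long, 18 mm thick, steel blade 4 mm thick. Origin under its middle; +y from handle to blade tip; z up when it lies flat (z leans 0.7 rad while the bin is shut). Handle's middle, near the centre of mass: y -42 mm. At the start it lies in the bin across its width, blade to the housing's +y.
- screwdriver_mid (a point): Middle of the screwdriver's length on its centre line, 8.5 mm above its underside; axes as the body's.
- spanner: Loose flat steel spanner (about 150 g), 150 mm long, 10 mm thick: open jaw (26 mm wide, 36 long) at -y, round ring end (26 mm) at +y, shank 12 mm wide from y -39 to +50. Origin under the middle of its length. Starts on the bare deck, jaw towards tray -y, up to 0.25 rad askew, 20 to 38 mm further to tray -y than its cut-out.
- spanner_mid (a point): Middle of the spanner's length, half-way up (5 mm above its underside); axes as the body's.
- bin_housing: Fixed grey housing of the tilt-out bin, 112 (x) x 210 (y) x 130 mm high. Origin on the worktop below the middle of its open front; x axis from front to back, so the bin comes out towards its -x. Its roof begins 50 mm behind the front.
- bin_pivot (a point): Middle of the bin's hinge line, 12 mm above the worktop at the front of the housing; axes as the housing's; the hinge runs along y.
- bin_handle (a point): Middle of the bin's handle: smooth round steel bar 10 mm thick, 110 mm long along y, 27 mm of air behind it; it stands 24 mm higher than the panel when shut and moves with the bin (axes too). Shut: 34 mm in front of the pivot and 112 mm above it. Fully out: 98 mm in front, 64 mm above the pivot. Fingers pointing down can straddle or pinch it; follow its arc.
- bin (a joint): Tilt of the bin in rad: 0 shut, 0.7 fully out (stop). Stays where it is left (friction, about 1.5 to 3 N at the handle). At 0.7 its inner floor is level.
- bin_floor (a point): Point on the bin's inner floor above the pivot line when fully out (87 mm above the worktop); moves with the bin. Then the floor is level, 186 mm wide (y), and reaches 60 mm forward to an open edge and 40 mm back to a wall 38 mm high. The screwdriver's centre line lies about 8 mm in front of this point; close behind the screwdriver a curb 5 mm high runs along the floor, so keep fingertips 6 mm or more above it.
- beaker_50: Bystander: small glass beaker, 46x51 mm, 59 mm high; origin at the centre of its underside.
- bottle_100_1: Bystander: clear 100 ml bottle with blue cap, 57 mm, 101 mm high; origin at the centre of its underside.
- dropper: Bystander: brown dropper bottle with black teat, 31 mm, 105 mm high; origin at the centre of its underside.
- marker_1: Bystander: white felt marker with black cap, lying, 128 mm long; origin at the centre of its underside.
- tape_roll: Bystander: roll of yellow tape lying flat, 67 mm, 19 mm high; origin at the centre of its underside.

How it is judged:
By the outcome, as a careful person would: the job done as asked, in the order asked, and still so for the second after the job is handed in, with the robot touching nothing.
It also fails if it takes over 72 s, if anything falls off the work surface, if the arm or the gripper's body presses on something with over 40 N, if the wrist force passes 120 N, or if a joint passes its speed limit or range.

## Working session

There is one attempt and no reset: what is moved stays moved. The work goes in short steps, Python scripts to look and compute and a tool call to move; the robot and the scene stay as the last step left them, time stands still between calls to the robot, and variables do not carry over. Pictures are saved under pics/ and viewed, at most 10 in all, crops included, and the job is handed in when it is done.

Besides the shell and the picture viewer there is one more tool, called after ">>>" by a JSON object that holds its "api" and its "payload", one argument or row to a line. move_arm: Moves the arm, as the interface text tells. Its arguments: {"type":"object","properties":{"rows":{"type":"array","items":{"type":"array","items":{"type":"number"}}}},"required":["rows"]}

```bash
mkdir -p pics
cat > h.py <<'E'
import numpy as np, cv2
from scipy.spatial.transform import Rotation as R
from workcell import get_obs, optics, close_job, spotter, ctrl
def cam(n):
    c=optics.calibration(n); o=np.array(c["orientation"],float)
    M=R.from_rotvec(o).as_matrix() if o.size==3 else o.reshape(3,3)
    return np.array(c["camera_matrix"],float),np.array(c["xyz"],float),M
def pix2z(n,p,z):
    K,t,M=cam(n); d=M@np.linalg.solve(K,[p[0],p[1],1.]); return t+d*(z-t[2])/d[2]
def proj(n,P):
    K,t,M=cam(n); q=K@(M.T@(np.atleast_2d(P)-t).T); return (q[:2]/q[2]).T
E
python3 - <<'E'
from h import *
for n in("side","top"):
    cv2.imwrite(f"pics/{n}0.png",optics.get_image(n)); print(n,optics.calibration(n))
o=get_obs(); print(o["t"],o["ee_pos"],o["orientation"],R.from_rotvec(o["orientation"]).as_matrix().round(3),o["width"],ctrl.grip_point_offset)
E
```

```text
side {'camera_matrix': array([[530.5590783 ,   0.        , 271.97420224],
       [  0.        , 530.5590783 , 217.64973635],
       [  0.        ,   0.        ,   1.        ]]), 'xyz': array([  286.86147741, -1372.25667533,   755.01136396]), 'orientation': array([-1.98286923,  0.21496446, -0.10413389])}
top {'camera_matrix': array([[417.87047657,   0.        , 275.74994054],
       [  0.        , 417.87047657, 214.36268764],
       [  0.        ,   0.        ,   1.        ]]), 'xyz': array([ 341.76698167,   23.96292554, 1528.53906595]), 'orientation': array([-2.17082527,  2.13256028, -0.17214673])}
0.1 [ 261.36565877 -567.15970111  221.98315243] [-3.06732301e+00 -6.72687064e-01  4.19443049e-04] [[ 0.908  0.418 -0.001]
 [ 0.418 -0.908  0.001]
 [ 0.    -0.001 -1.   ]] 87.95874904546827 18.700000000000003
```

View pics/side0.png

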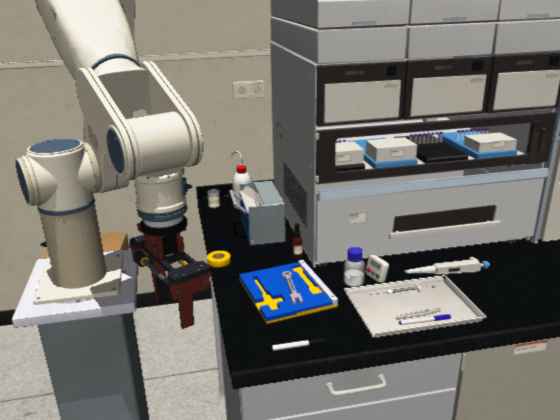

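View pics/top0.png

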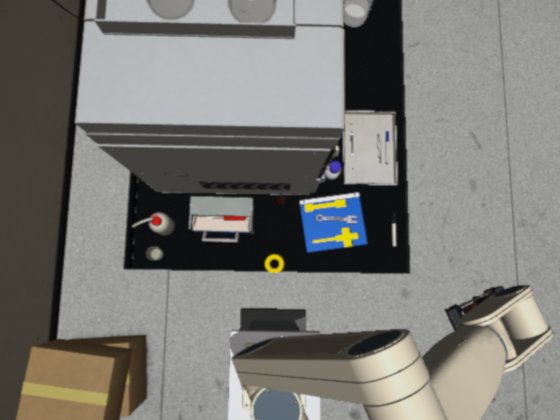

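```bash
cat >> h.py <<'E'
def rect(n,img,x0,y0,w,h,z,s=2):
    # rectified plane: column = x, row = -y (s px/mm)
    W=np.array([[x0,y0,z],[x0+w,y0,z],[x0+w,y0-h,z],[x0,y0-h,z]])
    H=cv2.getPerspectiveTransform(proj(n,W).astype(np.float32),np.float32([[0,0],[w*s,0],[w*s,h*s],[0,h*s]]))
    return cv2.warpPerspective(img,H,(int(w*s),int(h*s)),flags=cv2.INTER_CUBIC)
E
python3 - <<'E'
from h import *
I={n:optics.get_image(n) for n in("side","top")}
for n in I:
    for l in ("tray","spanner","screwdriver","bin_housing","bin_handle","dropper","tape_roll","bottle_100_1","beaker_50","marker_1"):
        for r in spotter.regions_of(n,l)[:2]:
            z={"tray":18,"spanner":28,"screwdriver":60,"bin_housing":130,"bin_handle":124,"dropper":50,"bottle_100_1":50,"beaker_50":30}.get(l,10)
            print(n,l,round(r["conf"],2),np.round(r["point"],1),r["region"].sum(),pix2z(n,r["point"],z).round(0))
    hsv=cv2.cvtColor(I[n],cv2.COLOR_BGR2HSV)
c=pix2z("top",[333,222],18); print(c)
x0,y0=c[0]-150,c[1]+150
a=[rect(n,I[n],x0,y0,300,300,18,1.33) for n in I]
b=[rect(n,I[n],pix2z("top",[221,218],124)[0]-150,pix2z("top",[221,218],124)[1]+150,300,300,124,1.33) for n in I]
print(x0,y0,pix2z("top",[221,218],124))
cv2.imwrite("pics/r0.png",np.vstack([np.hstack(a),np.hstack(b)])[:, :800][:800])
cv2.imwrite("pics/r1.png",np.hstack(a)); cv2.imwrite("pics/r2.png",np.hstack(b))
E
```

```text
side tray 0.64 [285.1 289.1] 3726 [ 538. -214.   18.]
side bin_housing 0.62 [262.9 209.2] 2656 [534.  62. 130.]
side bin_handle 0.92 [244.1 196.3] 498 [497. 193. 124.]
side dropper 0.63 [294.  244.3] 249 [606. -32.  50.]
side tape_roll 0.82 [218.3 257. ] 312 [388.  19.  10.]
side bottle_100_1 0.56 [353.  267.6] 741 [ 726. -203.   50.]
side beaker_50 0.67 [213.6 196.9] 211 [418. 450.  30.]
side marker_1 0.62 [300.6 343.3] 322 [ 524. -432.   10.]
top tray 0.81 [329.3 224.5] 2884 [ 531. -191.   18.]
top spanner 0.7 [337.3 216.8] 153 [ 558. -218.   28.]
top spanner 0.23 [332.5 220.6] 3036 [ 544. -201.   28.]
top bin_housing 0.97 [220.6 218. ] 2392 [532. 192. 130.]
top bin_handle 0.76 [218.1 226.3] 910 [504. 201. 124.]
top dropper 0.74 [219.9 226.6] 1122 [512. 203.  50.]
top dropper 0.52 [280.9 199.9] 76 [612. -12.  50.]
top tape_roll 0.69 [275.3 261.9] 198 [392.   4.  10.]
top bottle_100_1 0.54 [330.  170.3] 221 [ 725. -189.   50.]
top bottle_100_1 0.42 [335.4 218.1] 154 [ 550. -208.   50.]
top beaker_50 0.45 [153.8 253.1] 158 [415. 437.  30.]
top marker_1 0.64 [395.4 229.7] 103 [ 517. -435.   10.]
[ 540.01727066 -204.27524847   18.        ]
390.01727066454225 -54.275248471009775 [532.69272167 191.76383874 124.        ]
```

View pics/r1.png

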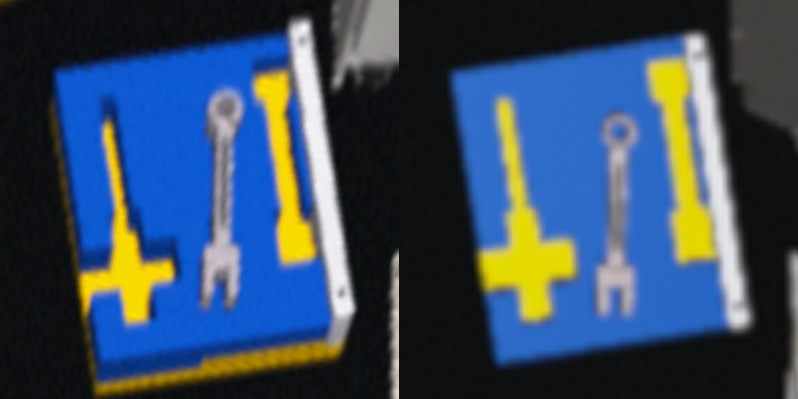

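View pics/r2.png

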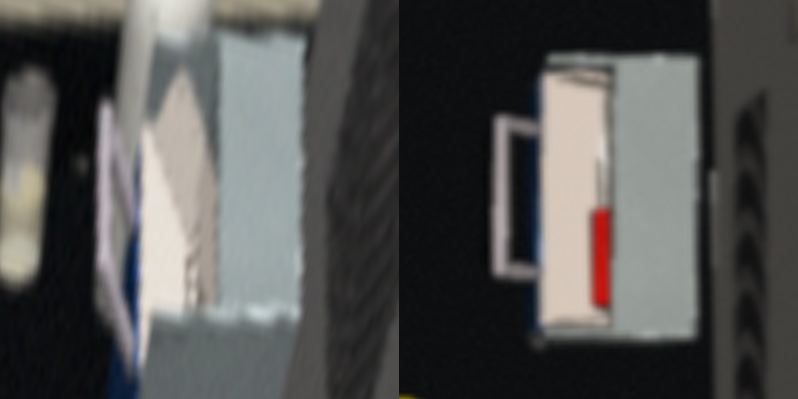

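```bash
cat >> h.py <<'E'
def edges(pose,E,I,sig,half=8):
    """pose x,y,yaw; E: list (cam,p0,p1,z); returns residuals (mm, along outward normal) and normals"""
    x,y,a=pose; c,s=np.cos(a),np.sin(a); Rm=np.array([[c,-s],[s,c]]); out=[]
    for n,p0,p1,z in E:
        p0,p1=np.array(p0,float),np.array(p1,float); d=(p1-p0)/np.linalg.norm(p1-p0); nr=np.array([d[1],-d[0]])
        S=sig(I[n].astype(np.float32))
        u=np.arange(-half,half+.01,.25)
        for f in np.linspace(.05,.95,13):
            q=(p0+f*(p1-p0))[None]+u[:,None]*nr; w=(Rm@q.T).T+[x,y]
            px=proj(n,np.c_[w,np.full(len(w),z)]).astype(np.float32)
            v=cv2.remap(S,px[:,0].copy(),px[:,1].copy(),cv2.INTER_LINEAR).ravel()
            v=np.convolve(np.pad(v,4,'edge'),np.ones(9)/9,'valid'); g=np.abs(np.gradient(v)); k=g.argmax()
            w0=slice(max(k-6,0),k+7); 
            if g[k]*4>1: out.append((n,(p0+f*(p1-p0)),nr,(u[w0]*g[w0]).sum()/g[w0].sum()))
    return out
def fitpose(pose,E,I,sig,half=8,it=4):
    from scipy.optimize import least_squares
    pose=np.array(pose,float)
    for k in range(it):
        o=edges(pose,E,I,sig,half if k<2 else half/2)
        A=np.array([[nr[0],nr[1],nr@np.array([-q[1],q[0]])*.01] for _,q,nr,_ in o]); b=np.array([r for *_,r in o])
        d=least_squares(lambda p:A@p-b,np.zeros(3),loss="soft_l1").x
        c,s=np.cos(pose[2]),np.sin(pose[2]); pose+= [c*d[0]-s*d[1],s*d[0]+c*d[1],d[2]*.01]
    o=edges(pose,E,I,sig,half/2); 
    m=len(o); i=0
    res={}
    for n,q,nr,r in o: res.setdefault((n,tuple(nr.round(2))),[]).append(r)
    return pose,{k:(round(float(np.median(v)),2),len(v)) for k,v in res.items()}
blue=lambda im: im[...,0]-im[...,2]
gray=lambda im: im.mean(2)
def E_tray(cams=("top","side")):
    E=[]
    for n in cams:
        E+=[(n,(-95,-100),(-95,100),18),(n,(-85,110),(60,110),18),(n,(81,100),(81,-100),23)]
    if "top" in cams: E.append(("top",(60,-110),(-85,-110),18))
    return E
E
python3 - <<'E'
from h import *
I={n:optics.get_image(n) for n in("side","top")}
for cams in (("top",),("side",),("top","side")):
    p,r=fitpose([540,-204,.157],E_tray(cams),I,blue); print(p.round(3),r)
B={n:[(n,(112,95),(112,-95),130),(n,(55,105),(107,105),130),(n,(50,-95),(50,95),130)] for n in I}
B["side"].append(("side",(107,-105),(55,-105),130)); B["top"].append(("top",(-39,-45),(-39,45),124))
for e in (B["top"],B["side"],B["top"]+B["side"]):
    p,r=fitpose([500,192,.01],e,I,gray); print(p.round(3),r)
E
```

```text
[ 5.37929e+02 -2.04119e+02  1.62000e-01] {('top', (np.float64(1.0), np.float64(-0.0))): (1.72, 13), ('top', (np.float64(0.0), np.float64(-1.0))): (-1.31, 13), ('top', (np.float64(-1.0), np.float64(-0.0))): (1.83, 13), ('top', (np.float64(0.0), np.float64(1.0))): (-1.5, 13)}
[ 5.38854e+02 -2.01724e+02  1.55000e-01] {('side', (np.float64(1.0), np.float64(-0.0))): (1.0, 13), ('side', (np.float64(0.0), np.float64(-1.0))): (-0.04, 13), ('side', (np.float64(-1.0), np.float64(-0.0))): (0.5, 13)}
[ 5.38572e+02 -2.02897e+02  1.55000e-01] {('top', (np.float64(1.0), np.float64(-0.0))): (0.48, 13), ('top', (np.float64(0.0), np.float64(-1.0))): (-0.52, 13), ('top', (np.float64(-1.0), np.float64(-0.0))): (2.39, 13), ('side', (np.float64(1.0), np.float64(-0.0))): (1.45, 13), ('side', (np.float64(0.0), np.float64(-1.0))): (-1.07, 13), ('side', (np.float64(-1.0), np.float64(-0.0))): (-0.04, 13), ('top', (np.float64(0.0), np.float64(1.0))): (-2.51, 13)}
[ 4.93153e+02  1.94430e+02 -4.00000e-03] {('top', (np.float64(-1.0), np.float64(-0.0))): (-1.73, 13), ('top', (np.float64(0.0), np.float64(-1.0))): (0.13, 13), ('top', (np.float64(1.0), np.float64(-0.0))): (-0.81, 26)}
[4.95680e+02 1.93143e+02 2.00000e-03] {('side', (np.float64(-1.0), np.float64(-0.0))): (1.01, 13), ('side', (np.float64(0.0), np.float64(-1.0))): (-0.75, 13), ('side', (np.float64(1.0), np.float64(-0.0))): (0.48, 13), ('side', (np.float64(0.0), np.float64(1.0))): (0.79, 13)}
[494.369 193.855  -0.   ] {('top', (np.float64(-1.0), np.float64(-0.0))): (-0.46, 13), ('top', (np.float64(0.0), np.float64(-1.0))): (-0.11, 13), ('top', (np.float64(1.0), np.float64(-0.0))): (-1.66, 26), ('side', (np.float64(-1.0), np.float64(-0.0))): (-0.74, 13), ('side', (np.float64(0.0), np.float64(-1.0))): (-0.44, 13), ('side', (np.float64(1.0), np.float64(-0.0))): (1.77, 13), ('side', (np.float64(0.0), np.float64(1.0))): (-0.59, 13)}
```

>>> {"api": "move_arm", "payload": {
  "rows": [
    [0,0,-0.5,-10,100],
    [0,0,-0.5,-10,60],
    [0,0,-0.5,-10,27],
    [0,0,-0.5,-10,27],
    [0,0,-0.5,-10,27],
    [0,0,-0.5,-10,27],
    [0,0,0,-5.3,27],
    [6,1.5,0,0,27],
    [6,1.5,0,0,27],
    [6,1.5,0,0,27]
  ]
}}

```text
t: 2.55
ee_pos: [306.6, -385.9, 252.7]
orientation: [2.221, 2.221, 0.0]
ft_force: [0.8, 0.3, 0.4]
width: 24.4
grasp_force: 0.0
```

>>> {"api": "move_arm", "payload": {
  "rows": [
    [6,1.5,0,0,27],
    [6,1.5,0,0,27],
    [6,1.5,0,0,27],
    [6,1.5,0,0,27],
    [6,1.5,0,0,27],
    [6,1.5,0,0,27],
    [6,1.5,0,0,27],
    [6,1.5,0,0,27],
    [0,0,0,0,27]
  ]
}}

```text
t: 3.68
ee_pos: [426.8, 96.2, 252.9]
orientation: [2.214, 2.229, 0.002]
ft_force: [0.0, -0.4, -0.1]
width: 23.3
grasp_force: 0.0
```

>>> {"api": "move_arm", "payload": {
  "rows": [
    [5,1.7,0,0,27],
    [4.8,1.6,0,0,27],
    [0,0,4,0,27],
    [0,0,4,0,27],
    [0,0,2,0,27],
    [0,0,0,0,27]
  ]
}}

```text
t: 4.42
ee_pos: [458.0, 189.2, 151.4]
orientation: [-2.221, -2.22, 0.005]
ft_force: [1.0, -0.0, -0.3]
width: 23.7
grasp_force: 0.0
```

Run:
```python
from h import *
I={n:optics.get_image(n) for n in("side","top")}
o=get_obs();print(o["ee_pos"],o["ft_force"])
b=[I["side"][120:270,170:320],I["top"][160:290,150:300]]
b=[cv2.resize(i,(400,400),interpolation=cv2.INTER_CUBIC) for i in b]
cv2.imwrite("pics/a1.png",np.hstack(b))
```

```text
[459.50887161 189.9869373  153.2940347 ] [-0.5027129  -0.13176309 -0.10180302]
```

View pics/a1.png

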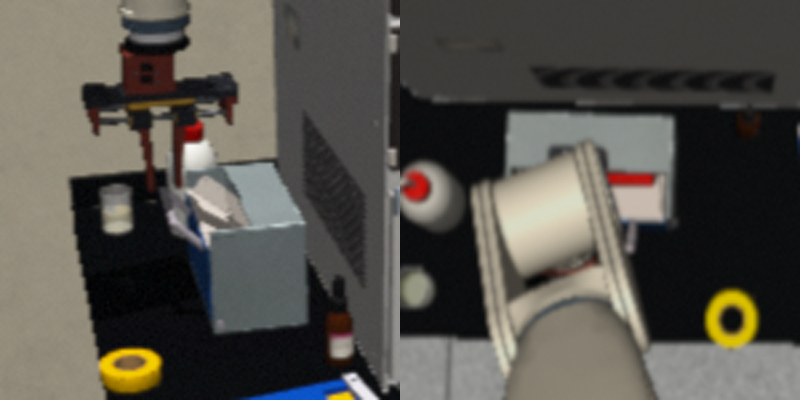

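>>> {"api": "move_arm", "payload": {
  "rows": [
    [0,0,2,0,27],
    [0,0,2,0,27],
    [0,0,0.5,0,27],
    [0,0,0,0,27]
  ]
}}

```text
t: 5.03
ee_pos: [459.6, 190.5, 108.5]
orientation: [2.221, 2.222, 0.001]
ft_force: [-0.5, -0.1, -0.5]
width: 23.8
grasp_force: 0.0
```

>>> {"api": "move_arm", "payload": {
  "rows": [
    [0,0,0,0,0],
    [0,0,0,0,0],
    [0,0,0,0,0],
    [0,0,0,0,0]
  ]
}}

```text
t: 5.52
ee_pos: [459.7, 190.8, 108.4]
orientation: [2.22, 2.222, 0.002]
ft_force: [0.9, -0.9, 6.5]
width: 8.7
grasp_force: 30.0
```

>>> {"api": "move_arm", "payload": {
  "rows": [
    [0,-1.1,0.4,0,0],
    [0,-1.06,0.5,0,0],
    [0,-1,0.61,0,0],
    [0,-0.93,0.7,0,0],
    [0,-0.86,0.79,0,0],
    [0,-0.78,0.88,0,0],
    [0,-0.5,0.7,0,0],
    [0,-0.2,0.2,0,0],
    [0,0,0,0,0]
  ]
}}

```text
t: 6.65
ee_pos: [397.0, 191.3, 60.8]
orientation: [2.218, 2.221, 0.007]
ft_force: [7.2, -1.2, 13.3]
width: 9.0
grasp_force: 30.0
```

>>> {"api": "move_arm", "payload": {
  "rows": [
    [0,-0.3,0.3,0,0],
    [0,0,0,0,0]
  ]
}}

```text
t: 6.9
ee_pos: [397.0, 192.3, 59.0]
orientation: [2.216, 2.22, 0.016]
ft_force: [11.8, -2.1, 20.6]
width: 9.2
grasp_force: 30.0
```

>>> {"api": "move_arm", "payload": {
  "rows": [
    [0,0.1,-0.2,0,27],
    [0,0,0,0,27],
    [0,0,-3,0,27],
    [0,0,-5,0,27],
    [0,0,-5,0,27],
    [-6,0,0,0,60],
    [-6,0,0,0,60],
    [-6,0,0,0,60],
    [-5,0,0,0,60],
    [0,0,0,0,60]
  ]
}}

```text
t: 8.15
ee_pos: [390.9, -41.7, 187.8]
orientation: [-2.225, -2.214, 0.004]
ft_force: [-0.1, 0.3, -0.2]
width: 53.2
grasp_force: 0.0
```

Run:
```python
from h import *
I={n:optics.get_image(n) for n in("side","top")}
o=get_obs();print(o["ee_pos"],o["ft_force"])
for n in I:
    for r in spotter.regions_of(n,"screwdriver")[:2]: print(n,r["conf"],r["point"],r["region"].sum(),pix2z(n,r["point"],98))
for n in I:
    im=I[n].astype(int); m=((im[...,2]>120)&(im[...,1]<70)&(im[...,0]<70)).astype(np.uint8)
    if 1:
        k,l,st,c=cv2.connectedComponentsWithStats(m)
        for i in range(1,k):
            if st[i,4]>15: 
                p=cv2.boxPoints(cv2.minAreaRect(np.argwhere(l==i)[:,::-1].astype(np.float32)))
                print(n,st[i],c[i],pix2z(n,c[i],100).round(1),[pix2z(n,q,100)[:2].round(0) for q in p])
b=[rect(n,I[n],380,310,220,220,100,1.8) for n in I]
cv2.imwrite("pics/a2.png",np.hstack(b))
```

```text
[391.41188081 -39.39249459 188.00246812] [ 0.0832672  -0.52321472 -0.06974759]
side 0.65 [238.1, 206.8] 990 [473.63485259 174.07605714  98.        ]
side 0.58 [240.9, 205.3] 34 [484.08922511 183.97939328  98.        ]
top 0.42 [230.4, 236.0] 133 [474.55680027 160.47808154  98.        ]
top 0.26 [332.0, 222.3] 2771 [ 528.40725997 -188.71923205   98.        ]
side [240 204   6   7  25] [242.2  206.84] [485.7 165.7 100. ] [array([479., 186.]), array([492., 194.]), array([492., 146.]), array([479., 138.])]
top [151 216  10   9  59] [156.05084746 220.3220339 ] [523.7 416.9 100. ] [array([515., 435.]), array([543., 425.]), array([533., 399.]), array([505., 409.])]
top [223 232  21   3  62] [233.16129032 232.98387097] [484.9 151.2 100. ] [array([488., 186.]), array([489., 118.]), array([482., 117.]), array([481., 186.])]
```

View pics/a2.png

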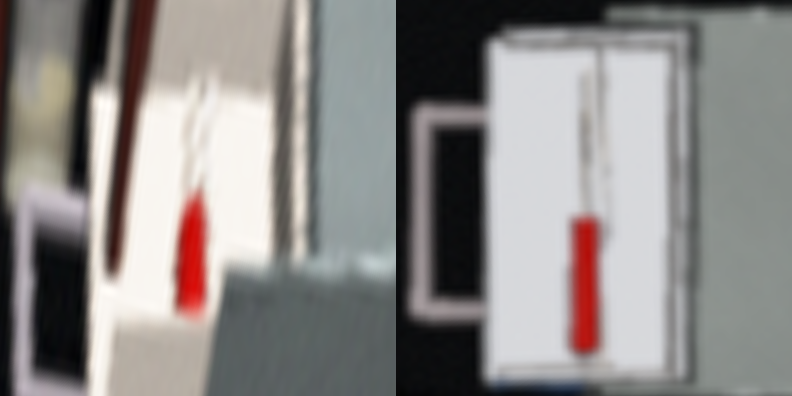

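>>> {"api": "move_arm", "payload": {
  "rows": [
    [4.8,2.35,0,0,45],
    [4.8,2.35,0,0,45],
    [4.8,2.35,0,0,45],
    [4.8,2.35,0,0,45],
    [0,0,3,0,45],
    [0,0,3,0,45],
    [0,0,0,0,45],
    [0,0,0,0,45]
  ]
}}

```text
t: 9.35
ee_pos: [486.7, 153.5, 129.5]
orientation: [2.219, 2.224, 0.0]
ft_force: [0.2, 0.1, -0.7]
width: 39.5
grasp_force: 0.0
```

Run:
```python
from h import *
P=[]
for k in range(4):
    optics.get_image("side"); o=get_obs(); P.append(o["ee_pos"])
print(np.round(P,1),o["orientation"],o["width"],o["qpos"])
```

```text
[[487.2 153.3 129.9]
 [487.4 153.1 130.1]
 [487.4 152.9 130.1]
 [487.4 152.8 130. ]] [2.21998548 2.22158243 0.00271476] 39.43577482803932 [2.80478642e-01 3.92857257e-01 1.94715196e+00 3.39684061e-05
 7.99621246e-01 2.79735899e-01]
```

>>> {"api": "move_arm", "payload": {
  "rows": [
    [0,-0.1,2,0,45],
    [0,0,1.2,0,45],
    [0,0,0.4,0,45],
    [0,0,0,0,45],
    [0,0,0,0,0],
    [0,0,0,0,0],
    [0,0,0,0,0],
    [0,0,0,0,0],
    [0,0,0,0,0]
  ]
}}

```text
t: 10.68
ee_pos: [486.1, 152.6, 93.2]
orientation: [2.22, 2.222, 0.001]
ft_force: [-0.0, -0.7, 3.7]
width: 16.8
grasp_force: 30.0
```

>>> {"api": "move_arm", "payload": {
  "rows": [
    [0,0,-1,0,0],
    [0,0,-2.5,0,0],
    [0,0,-4,0,0],
    [-5,0,-2,0,0],
    [-6,0,0,0,0],
    [-6,0,0,0,0],
    [-6,0,0,0,0],
    [-6,0,0,0,0],
    [-6,0,0,0,0],
    [-5.6,0,0,0,0]
  ]
}}

```text
t: 11.92
ee_pos: [485.6, -255.5, 188.4]
orientation: [2.221, 2.222, 0.0]
ft_force: [1.3, 0.2, 0.4]
width: 17.2
grasp_force: 30.0
```

>>> {"api": "move_arm", "payload": {
  "rows": [
    [0,0,3,-4.5,0],
    [0,0,4,-4.5,0],
    [0,0,4,0,0],
    [0,0,0,0,0],
    [0,0,0,0,0]
  ]
}}

```text
t: 12.55
ee_pos: [486.7, -253.7, 79.1]
orientation: [2.039, 2.389, 0.0]
ft_force: [-0.0, -0.1, -0.2]
width: 17.0
grasp_force: 30.0
```

Run:
```python
from h import *
I={n:optics.get_image(n) for n in("side","top")}
P=[get_obs()["ee_pos"]]
for k in range(3): optics.get_image("side"); P.append(get_obs()["ee_pos"])
o=get_obs(); M=R.from_rotvec(o["orientation"]).as_matrix()
print(np.mean(P[-2:],0),o["ft_force"],o["width"],np.degrees(np.arctan2(M[1,0],M[0,0])),M[2].round(3))
a=[rect(n,I[n],400,-60,200,290,18,2) for n in I]
cv2.imwrite("pics/a3.png",np.hstack(a))
```

```text
[ 486.94661425 -253.8559504    79.39160742] [-0.57437709 -0.51156897 -0.46488738] 16.822276613450565 99.04294372464544 [-0.001  0.002 -1.   ]
```

View pics/a3.png

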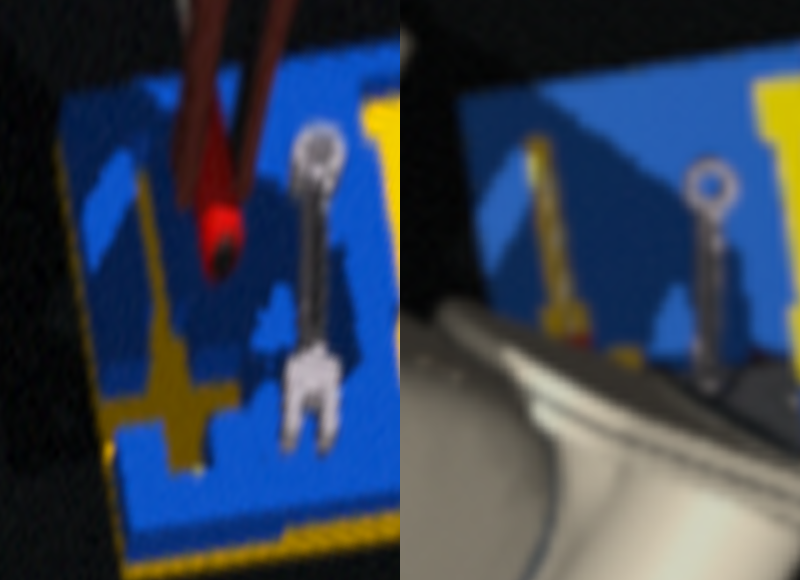

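>>> {"api": "move_arm", "payload": {
  "rows": [
    [0,0,2,0,0],
    [0,0,1.4,0,0],
    [0,0,0,0,0],
    [0,0,0,0,0]
  ]
}}

```text
t: 13.3
ee_pos: [486.3, -253.5, 44.2]
orientation: [2.039, 2.389, 0.0]
ft_force: [0.2, 0.5, -0.4]
width: 17.2
grasp_force: 30.0
```

Run:
```python
from h import *
I={n:optics.get_image(n) for n in("side","top")}
P=[]
for k in range(3): optics.get_image("side"); P.append(get_obs()["ee_pos"])
e=np.mean(P,0); print(e)
im=I["side"].astype(int); m=((im[...,2]>90)&(im[...,1]<60)&(im[...,0]<60)&(im[...,2]>2*im[...,1]))
ys,xs=np.nonzero(m[250:340,240:300]); print("red px",xs.size,xs.mean()+240,ys.mean()+250)
c,s=np.cos(.158),np.sin(.158); ax=np.array([-s,c,0])
for d in (0,-20,-40,-42): print("axis pt",d,proj("side",e+ax*d+[0,0,3]),proj("top",e+ax*d+[0,0,3]))
# tray features in side/top pictures
for name,q in dict(hend=(-60,-85,18),hendfloor=(-60,-85,6),bladetip=(-60,85,18),recL=(-95,-42,18),recR=(-25,-42,18)).items():
    w=np.array([538.4+c*q[0]-s*q[1],-202.9+s*q[0]+c*q[1],q[2]]); print(name,w.round(1),proj("side",w).round(1),proj("top",w).round(1))
a=cv2.resize(I["side"][255:325,235:310],(600,560),interpolation=cv2.INTER_NEAREST)
cv2.imwrite("pics/a4.png",a)
```

```text
[ 486.36549981 -253.62882308   44.34965298]
red px 42 271.1904761904762 294.64285714285717
axis pt 0 [[268.35565928 289.75792587]] [[348.10408072 236.13336634]]
axis pt -20 [[271.1466959  293.75017511]] [[353.62091201 235.35382718]]
axis pt -40 [[274.01185837 297.84845266]] [[359.1325593  234.57502052]]
axis pt -42 [[274.30256538 298.26427481]] [[359.68343919 234.4971801 ]]
hend [ 492.5 -296.3   18. ] [[274.5 308.7]] [[358.3 235.4]]
hendfloor [ 492.5 -296.3    6. ] [[274.6 312.8]] [[357.6 235.7]]
bladetip [ 465.8 -128.4   18. ] [[252.4 276.1]] [[312.2 241.9]]
recL [ 451.2 -259.3   18. ] [[255.3 302.8]] [[348.2 246.6]]
recR [ 520.3 -248.3   18. ] [[281.4 296.9]] [[345.1 227.6]]
```

View pics/a4.png

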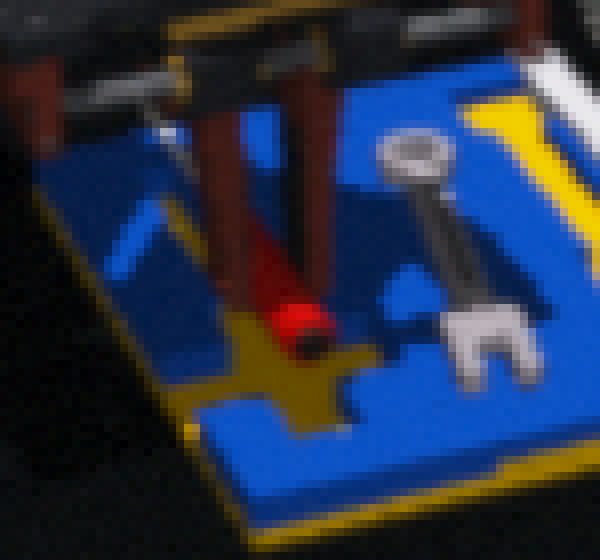

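```bash
cat > fit.py <<'E'
from h import *
from scipy.optimize import minimize
h=[(-11.5,-85),(11.5,-85),(11.5,-58),(35,-58),(35,-26),(11.5,-26),(11.5,0),(6,0),(6,85),(-6,85),(-6,0),(-11.5,0),(-11.5,-26),(-35,-26),(-35,-58),(-11.5,-58)]
cut=np.array(h,float)+[-60,0]
S=8
def rend(n,pose,box):
    c,s=np.cos(pose[2]),np.sin(pose[2]); w=cut@np.array([[c,s],[-s,c]])+pose[:2]
    r0,r1,c0,c1=box; ms=[]
    for z in (6,18):
        p=proj(n,np.c_[w,np.full(len(w),z)])
        m=np.zeros(((r1-r0)*S,(c1-c0)*S),np.uint8)
        cv2.fillPoly(m,[np.round(((p-[c0,r0]+.5)*S-.5)*16).astype(np.int32)],255,shift=4); ms.append(m)
    m=cv2.min(*ms).astype(np.float32)/255
    return cv2.resize(m,None,fx=1/S,fy=1/S,interpolation=cv2.INTER_AREA)
if __name__=="__main__":
  for n,box in (("side",(265,325,240,295)),("top",(222,252,305,368))):
    im=cv2.imread(f"pics/{n}0.png").astype(np.float32); r0,r1,c0,c1=box
    y=np.clip((im[...,2]-im[...,0]),0,None)[r0:r1,c0:c1]
    br=rend(n,[538.5,-203,.158],(r0,r1,c0,c1)); 
    near=cv2.dilate(br,np.ones((9,9)))>0.01; y=np.where(near,y,0); y=np.clip(y/np.percentile(y[br>.95],50),0,1)
    f=lambda p:((rend(n,[p[0],p[1],p[2]/100],box)-y)[near]**2).sum()
    best=min((minimize(f,[538.5+a,-203+b,15.8],method="Nelder-Mead",options=dict(initial_simplex=np.array([[538.5+a,-203+b,15.8],[542+a,-203+b,15.8],[538.5+a,-199+b,15.8],[538.5+a,-203+b,18]]))) for a in(-2,2) for b in(-2,2)),key=lambda r:r.fun)
    print(n,best.x.round(2),best.fun,f([538.5,-203,15.8]))
E
python3 fit.py
```

```text
side [ 542.84 -201.45   15.03] 24.86516761779785 87.20431
top [ 540.59 -204.11   14.4 ] 26.014291763305664 42.27829
```

Run:
```python
from fit import *
out=[]
for n,box,pf in (("side",(265,325,240,295),[542.84,-201.45,.1503]),("top",(210,255,305,360),[540.59,-204.11,.144])):
    im=cv2.imread(f"pics/{n}0.png"); r0,r1,c0,c1=box; k=7
    for pose in (pf,[538.5,-203,.158]):
        a=cv2.resize(im[r0:r1,c0:c1],None,fx=k,fy=k,interpolation=cv2.INTER_NEAREST)
        c,s=np.cos(pose[2]),np.sin(pose[2]); w=cut@np.array([[c,s],[-s,c]])+pose[:2]
        for z,col in((6,(0,0,255)),(18,(255,255,255))):
            p=(proj(n,np.c_[w,np.full(len(w),z)])-[c0,r0]+.5)*k
            cv2.polylines(a,[p.astype(np.int32)],True,col,1)
        a=cv2.copyMakeBorder(a[:400,:395],0,420-min(400,a.shape[0]),0,395-min(395,a.shape[1]),cv2.BORDER_CONSTANT)[:300 if n=="top" else 420]
        out.append(a)
cv2.imwrite("pics/a5.png",cv2.resize(np.vstack([np.hstack(out[:2]),np.hstack(out[2:])]),(790,600) ) )
```

```text
(no output)
```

View pics/a5.png

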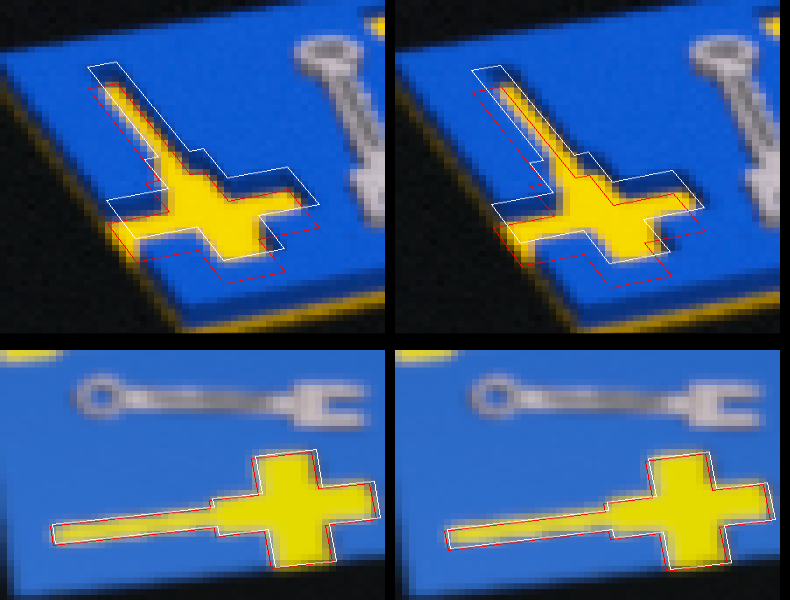

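>>> {"api": "move_arm", "payload": {
  "rows": [
    [0.02,0.2,0,0.4,0],
    [0,0,1,0,0],
    [0,0,0.5,0,0],
    [0,0,0,0,0]
  ]
}}

```text
t: 14.05
ee_pos: [487.5, -252.6, 28.1]
orientation: [-2.047, -2.381, 0.001]
ft_force: [0.4, 0.1, -1.1]
width: 17.1
grasp_force: 30.0
```

Run:
```python
from h import *
I={n:optics.get_image(n) for n in("side","top")}
P=[]
for k in range(2): optics.get_image("side"); o=get_obs(); P.append(o["ee_pos"])
print(np.mean(P,0),o["ft_force"])
a=cv2.resize(I["side"][265:325,240:300],(400,400),interpolation=cv2.INTER_CUBIC)
b=cv2.resize(I["top"][215:255,305:345],(400,400),interpolation=cv2.INTER_CUBIC)
cv2.imwrite("pics/a6.png",np.hstack([a,b]))
```

```text
[ 488.04058498 -252.96995492   28.87038474] [-0.01156927  0.22653019 -0.64944378]
```

View pics/a6.png

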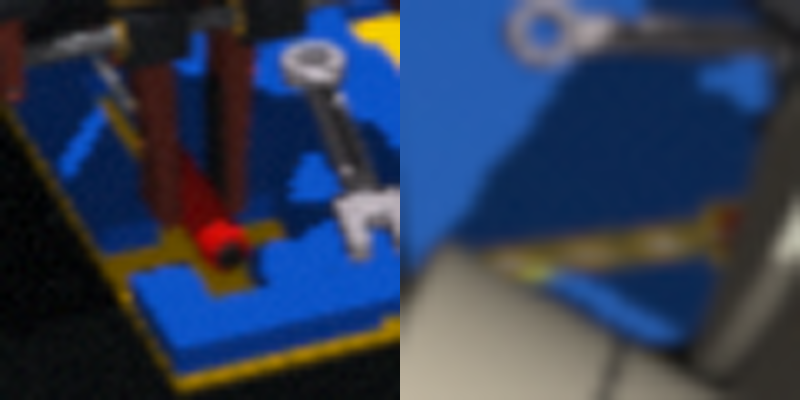

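>>> {"api": "move_arm", "payload": {
  "rows": [
    [0,0.1,0,0,0],
    [0,0,0.3,0,0],
    [0,0,0.3,0,0],
    [0,0,0.3,0,0],
    [0,0,0,0,0]
  ]
}}

```text
t: 14.88
ee_pos: [488.8, -252.7, 19.5]
orientation: [-2.047, -2.382, 0.0]
ft_force: [0.0, -0.6, -0.2]
width: 16.7
grasp_force: 30.0
```

>>> {"api": "move_arm", "payload": {
  "rows": [
    [0,0,0.3,0,0],
    [0,0,0.2,0,0],
    [0,0,0,0,0],
    [0,0,0,0,0]
  ]
}}

```text
t: 15.38
ee_pos: [489.0, -252.8, 14.9]
orientation: [2.048, 2.382, 0.0]
ft_force: [0.6, 0.5, -0.1]
width: 16.7
grasp_force: 30.0
```

>>> {"api": "move_arm", "payload": {
  "rows": [
    [0,0,0.2,0,0],
    [0,0,0.1,0,0],
    [0,0,0,0,0]
  ]
}}

```text
t: 15.75
ee_pos: [489.0, -252.8, 12.2]
orientation: [-2.048, -2.382, 0.0]
ft_force: [-1.5, 0.7, 4.9]
width: 16.9
grasp_force: 30.0
```

>>> {"api": "move_arm", "payload": {
  "rows": [
    [0,0,0,0,34],
    [0,0,0,0,34],
    [0,0,-1,0,34],
    [0,0,-3,0,34],
    [0,0,-5,0,34],
    [0,0,-5,4.3,34],
    [0,0,-4,4.3,27],
    [0,0,0,0,27],
    [0,0,0,0,27]
  ]
}}

```text
t: 16.88
ee_pos: [488.5, -252.5, 191.6]
orientation: [-2.22, -2.223, 0.0]
ft_force: [0.5, 0.1, -0.6]
width: 23.8
grasp_force: 0.0
```

>>> {"api": "move_arm", "payload": {
  "rows": [
    [5.5,-1.2,0,0,27],
    [5.5,-1.2,0,0,27],
    [5.5,-1.2,0,0,27],
    [5.5,-1.2,0,0,27],
    [5.5,-1.2,0,0,27],
    [5.5,-1.2,0,0,27],
    [5.5,-1.2,0,0,27],
    [5.5,-0.8,0,0,27],
    [0,0,0,0,27],
    [0,0,0,0,27]
  ]
}}

```text
t: 18.12
ee_pos: [395.7, 186.7, 190.7]
orientation: [-2.218, -2.223, 0.004]
ft_force: [-0.7, -0.9, 0.8]
width: 23.9
grasp_force: 0.0
```

Run:
```python
from h import *
I={n:optics.get_image(n) for n in("side","top")}
P=[]
for k in range(2): optics.get_image("side"); o=get_obs(); P.append(o["ee_pos"])
print(np.mean(P,0),o["ft_force"],o["orientation"],o["width"],o["t"])
for n in I:
    im=I[n].astype(int); m=((im[...,2]>90)&(im[...,1]<60)&(im[...,0]<60)&(im[...,2]>2*im[...,1])).astype(np.uint8)
    k,l,st,c=cv2.connectedComponentsWithStats(m)
    for i in range(1,k):
        if st[i,4]>12 and pix2z(n,c[i],14)[1]<-100: print(n,st[i],c[i],pix2z(n,c[i],18).round(1))
    cv2.imwrite(f"pics/p1_{n}.png",I[n])
c,s=np.cos(.15),np.sin(.15)
for d in((-60,-81),(-60,-42),(-60,-2)):
    w=[540+c*d[0]-s*d[1],-203+s*d[0]+c*d[1],16]; print(np.round(w,1),proj("side",w).round(1),proj("top",w).round(1))
```

```text
[396.64265077 185.8575837  191.44495006] [-0.49172633 -0.08934819  0.26470213] [-2.22276579e+00 -2.21975540e+00  1.35723493e-03] 24.079210662220063 18.325
side [263 291  15  18 119] [269.11764706 299.23529412] [ 487.9 -251.7   18. ]
top [337 235  21   5  61] [346.42622951 236.80327869] [ 486.7 -253.    18. ]
[ 492.8 -292.1   16. ] [[274.3 308.4]] [[357.  235.4]]
[ 487.  -253.5   16. ] [[268.9 300.3]] [[346.5 236.8]]
[ 481.  -213.9   16. ] [[263.7 292.4]] [[335.6 238.2]]
```

>>> {"api": "move_arm", "payload": {
  "rows": [
    [0.5,0,4,0,27],
    [0,0,4,0,27],
    [0,0,3,0,27],
    [0,0,2.1,0,27],
    [0,0,0,0,27],
    [0,0,0,0,0],
    [0,0,0,0,0],
    [0,0,0,0,0]
  ]
}}

```text
t: 19.32
ee_pos: [397.0, 192.2, 61.7]
orientation: [2.22, 2.222, 0.002]
ft_force: [-0.6, -2.6, 6.2]
width: 9.3
grasp_force: 30.0
```

>>> {"api": "move_arm", "payload": {
  "rows": [
    [0,0.69,-0.94,0,0],
    [0,0.78,-0.88,0,0],
    [0,0.86,-0.79,0,0],
    [0,0.93,-0.7,0,0],
    [0,1,-0.61,0,0],
    [0,1.06,-0.5,0,0],
    [0,1,-0.3,0,0],
    [0,0.2,-0.1,0,0],
    [0,0,0,0,0]
  ]
}}

```text
t: 20.45
ee_pos: [461.2, 191.4, 109.8]
orientation: [-2.22, -2.222, 0.004]
ft_force: [-5.1, -4.1, 6.7]
width: 9.4
grasp_force: 30.0
```

>>> {"api": "move_arm", "payload": {
  "rows": [
    [0,0.2,0,0,0],
    [0,0.2,0,0,0],
    [0,0,0,0,0]
  ]
}}

```text
t: 20.82
ee_pos: [461.2, 191.3, 109.7]
orientation: [-2.217, -2.218, 0.013]
ft_force: [-19.8, -0.0, 18.9]
width: 9.4
grasp_force: 30.0
```

>>> {"api": "move_arm", "payload": {
  "rows": [
    [0,-0.2,0,0,0],
    [0,0,0,0,27],
    [0,0,0,0,27],
    [0,0,-2,0,27],
    [0,0,-4,0,27],
    [0,0,-5,0,27],
    [0,0,0,0,0]
  ]
}}

```text
t: 21.7
ee_pos: [467.2, 193.3, 223.3]
orientation: [2.218, 2.219, 0.013]
ft_force: [0.3, -0.0, -1.5]
width: 16.9
grasp_force: 0.0
```

```bash
cat > sp.py <<'E'
from h import *
from scipy.optimize import minimize
def outline():
    m=[(-13,-75),(-6,-75),(-6,-55),(6,-55),(6,-75),(13,-75),(13,-39),(6,-39),(6,50)]
    t=np.linspace(-1.1,np.pi+1.1,20); m+= [(13*np.cos(a),62+13*np.sin(a)) for a in t]; m+=[(-6,50),(-6,-39),(-13,-39)]
    return np.array(m,float)
O=outline(); S=6
def w2(p,q): c,s=np.cos(p[2]),np.sin(p[2]); return np.asarray(q)@np.array([[c,s],[-s,c]])+p[:2]
def rend(n,pose,box,zs):
    r0,r1,c0,c1=box; m=np.zeros(((r1-r0)*S,(c1-c0)*S),np.uint8); w=w2(pose,O)
    for z in zs:
        p=proj(n,np.c_[w,np.full(len(w),z)]); cv2.fillPoly(m,[np.round(((p-[c0,r0]+.5)*S-.5)*16).astype(np.int32)],255,shift=4)
    return cv2.resize(m.astype(np.float32)/255,None,fx=1/S,fy=1/S,interpolation=cv2.INTER_AREA)
def fitsp(n,im,guess,zs=(18,22,25,28)):
    p=proj(n,np.c_[w2(guess,[(-45,-100),(45,-100),(45,100),(-45,100)]),[28]*4]); c0,r0=(p.min(0)-2).astype(int); c1,r1=(p.max(0)+3).astype(int)
    b=(r0,r1,c0,c1); a=im.astype(np.float32)[r0:r1,c0:c1]
    near=cv2.dilate((rend(n,guess,b,zs)>.01).astype(np.uint8),np.ones((9,9)))>0
    # spanner is grey: low saturation & bright
    sat=(a.max(2)-a.min(2))/(a.max(2)+1); y=np.clip((.75-sat)/.45,0,1)*(a.max(2)>50)
    f=lambda q:((rend(n,[q[0],q[1],q[2]/100],b,zs)-y)[near]**2).sum()
    g=np.array([guess[0],guess[1],guess[2]*100]); best=None
    for d in ([0,0,0],[4,0,0],[-4,0,0],[0,5,0],[0,-5,0],[0,0,8],[0,0,-8]):
        s0=g+d; r=minimize(f,s0,method="Nelder-Mead",options=dict(initial_simplex=np.array([s0,s0+[4,0,0],s0+[0,4,0],s0+[0,0,6]])))
        if best is None or r.fun<best.fun: best=r
    return best.x*[1,1,.01],best.fun,y[near].sum()
E
python3 - <<'E'
from sp import *
I={n:optics.get_image(n) for n in("side","top")}
for n in I: cv2.imwrite(f"pics/p2_{n}.png",I[n])
T={"side":[542.84,-201.45,.150],"top":[540.59,-204.11,.144]}
for n in I:
    q,f,tot=fitsp(n,I[n],[556,-217,-.03]); c,s=np.cos(.15),np.sin(.15); d=q[:2]-T[n][:2]
    print(n,q.round(3),f,tot,"in tray",(c*d[0]+s*d[1]).round(1),(-s*d[0]+c*d[1]).round(1),(q[2]-.15).round(3))
for cams in (("top",),("side",)):
    print(fitpose([540,-203,.15],E_tray(cams),I,blue))
for n in I:
  r=spotter.find_in(n,"bin_handle"); print(n,[(x["point"],round(x["conf"],2)) for x in r[:2]])
im=I["top"].astype(int); m=((im[...,2]>120)&(im[...,1]<70)&(im[...,0]<70))[225:245,325:370]; ys,xs=np.nonzero(m); print("sd red",len(xs),xs.mean()+325,ys.mean()+225)
o=get_obs(); print(o["ee_pos"],o["t"])
E
```

```text
Traceback (most recent call last):
  File "sp.py", line 23, in fitsp
    s0=g+d; r=minimize(f,s0,method="Nelder-Mead",options=dict(initial_simplex=np.array([s0,s0+[4,0,0],s0+[0,4,0],s0+[0,0,6]])))
              ~~~~~~~~^^^^^^^^^^^^^^^^^^^^^^^^^^^^^^^^^^^^^^^^^^^^^^^^^^^^^^^^^^^^^^^^^^^^^^^^^^^^^^^^^^^^^^^^^^^^^^^^^^^^^^^^^
  File "sp.py", line 20, in <lambda>
    f=lambda q:((rend(n,[q[0],q[1],q[2]/100],b,zs)-y)[near]**2).sum()
                 ~~~~^^^^^^^^^^^^^^^^^^^^^^^^^^^^^
  File "sp.py", line 12, in rend
    p=proj(n,np.c_[w,np.full(len(w),z)]); cv2.fillPoly(m,[np.round(((p-[c0,r0]+.5)*S-.5)*16).astype(np.int32)],255,shift=4)
  File "h.py", line 11, in proj
    K,t,M=cam(n); q=K@(M.T@(np.atleast_2d(P)-t).T); return (q[:2]/q[2]).T
          ~~~^^^
  File "h.py", line 5, in cam
    c=optics.calibration(n); o=np.array(c["orientation"],float)
ValueError: time passes only in moves, steps and waits
```

```bash
sed -i 's/^def cam(n):/import functools\n@functools.lru_cache(None)\ndef cam(n):/' h.py
python3 - <<'E'
from sp import *
I={n:optics.get_image(n) for n in("side","top")}
for n in I: cv2.imwrite(f"pics/p2_{n}.png",I[n])
T={"side":[542.84,-201.45,.150],"top":[540.59,-204.11,.144]}
for n in I:
    q,f,tot=fitsp(n,I[n],[556,-217,-.03]); c,s=np.cos(.15),np.sin(.15); d=q[:2]-T[n][:2]
    print(n,q.round(3),f,tot,"in tray",(c*d[0]+s*d[1]).round(1),(-s*d[0]+c*d[1]).round(1),(q[2]-.15).round(3))
for cams in (("top",),("side",)):
    print(fitpose([540,-203,.15],E_tray(cams),I,blue))
for n in I:
  r=spotter.find_in(n,"bin_handle"); print(n,[(x["point"],round(x["conf"],2)) for x in r[:2]])
im=I["top"].astype(int); m=((im[...,2]>120)&(im[...,1]<70)&(im[...,0]<70))[225:245,325:370]; ys,xs=np.nonzero(m); print("sd red",len(xs),xs.mean()+325,ys.mean()+225)
o=get_obs(); print(o["ee_pos"],o["t"])
E
```

```text
side [ 5.54893e+02 -2.12326e+02 -2.60000e-02] 12.59703254699707 257.17993 in tray 10.3 -12.6 -0.176
top [ 5.52730e+02 -2.13832e+02 -3.30000e-02] 24.20940399169922 248.62665 in tray 10.6 -11.4 -0.183
(array([ 5.37850537e+02, -2.04156669e+02,  1.61726487e-01]), {('top', (np.float64(1.0), np.float64(-0.0))): (1.48, 13), ('top', (np.float64(0.0), np.float64(-1.0))): (-1.5, 13), ('top', (np.float64(-1.0), np.float64(-0.0))): (1.56, 13), ('top', (np.float64(0.0), np.float64(1.0))): (-1.94, 13)})
(array([ 5.38956032e+02, -2.01777082e+02,  1.54629737e-01]), {('side', (np.float64(1.0), np.float64(-0.0))): (1.2, 13), ('side', (np.float64(0.0), np.float64(-1.0))): (-0.22, 13), ('side', (np.float64(-1.0), np.float64(-0.0))): (0.7, 13)})
side [([246.7, 198.4], 0.65), ([269.6, 300.3], 0.36)]
top [([346.8, 221.1], 0.71), ([238.2, 227.0], 0.56)]
sd red 67 346.35820895522386 236.7910447761194
[463.27639882 191.88248624 217.85532688] 22.0
```

>>> {"api": "move_arm", "payload": {
  "rows": [
    [-6,0,0,0,45],
    [-6,0,0,0,45],
    [-6,0,0,0,45],
    [-6,0,0,0,45],
    [-6,0,0,0,45],
    [-6,0,0,0,45],
    [-6,0,0,0,45],
    [-1.2,4,0,0,45],
    [0,5,3,1.7,45],
    [0,0,5,0,45]
  ]
}}

```text
t: 23.25
ee_pos: [558.2, -240.9, 138.5]
orientation: [2.25, 2.186, 0.003]
ft_force: [-1.2, -0.0, -0.4]
width: 39.4
grasp_force: 0.0
```

>>> {"api": "move_arm", "payload": {
  "rows": [
    [0,0,5,0,45],
    [0,0,1,0,45],
    [0,0,0,0,45],
    [0,0,0,0,45]
  ]
}}

```text
t: 23.75
ee_pos: [555.5, -240.4, 81.0]
orientation: [2.251, 2.187, 0.002]
ft_force: [0.3, 0.0, -0.7]
width: 39.5
grasp_force: 0.0
```

Run:
```python
from h import *
for k in range(2): optics.get_image("side"); o=get_obs(); print(o["ee_pos"].round(1) if hasattr(o["ee_pos"],"round") else o["ee_pos"])
M=R.from_rotvec(o["orientation"]).as_matrix(); print(np.degrees(np.arctan2(M[1,0],M[0,0])),o["t"])
for z in(0,60,130):print(pix2z("top",[318,190],z).round(0))
```

```text
[ 555.5 -240.4   81.2]
[ 555.3 -240.3   81.1]
88.33827816233483 23.85
[ 662. -151.    0.]
[ 649. -144.   60.]
[ 635. -136.  130.]
```

>>> {"api": "move_arm", "payload": {
  "rows": [
    [0,-0.2,3,0,45],
    [0,0,2,0,45],
    [0,0,0.6,0,45],
    [0,0,0,0,45],
    [0,0,0,0,0],
    [0,0,0,0,0],
    [0,0,0,0,0],
    [0,0,0,0,0]
  ]
}}

```text
t: 24.85
ee_pos: [552.7, -239.9, 23.6]
orientation: [2.253, 2.188, 0.001]
ft_force: [0.6, 0.1, 2.5]
width: 11.5
grasp_force: 30.0
```

>>> {"api": "move_arm", "payload": {
  "rows": [
    [0,0,0,0,25],
    [0,0,-0.1,0,25],
    [0,0,0,0,0],
    [0,0,0,0,0],
    [0,0,0,0,0],
    [0,0,0,-3.4,0],
    [0,0,0,-3.4,0],
    [0,0,0,-3.3,0],
    [0,0,0,0,0]
  ]
}}

```text
t: 25.98
ee_pos: [552.2, -239.7, 24.0]
orientation: [-2.052, -2.378, 0.0]
ft_force: [1.2, 0.3, -0.2]
width: 11.6
grasp_force: 30.0
```

>>> {"api": "move_arm", "payload": {
  "rows": [
    [0,1,0,0,0],
    [0,1.5,0,0,0],
    [0,1.5,0,0,0],
    [0,1,0,0,0],
    [0,0.4,0,0,0],
    [0,0,0,0,0]
  ]
}}

```text
t: 26.72
ee_pos: [606.1, -231.6, 24.0]
orientation: [2.052, 2.379, 0.001]
ft_force: [0.2, -0.2, -1.3]
width: 11.4
grasp_force: 30.0
```

Run:
```python
from sp import *
I={n:optics.get_image(n) for n in("side","top")}
o=get_obs(); print(o["ee_pos"],o["ft_force"],o["width"],o["orientation"])
for n in I: cv2.imwrite(f"pics/p3_{n}.png",I[n])
g=np.array(o["ee_pos"])[:2]; c,s=np.cos(.147),np.sin(.147); mid=g+27*np.array([-s,c])
T={"side":[542.84,-201.45,.150],"top":[540.59,-204.11,.144]}
for n in I:
    q,f,tot=fitsp(n,I[n],[mid[0],mid[1],.147]); d=q[:2]-T[n][:2]; c,s=np.cos(.147),np.sin(.147)
    print(n,q.round(3),f,tot,"in tray",(c*d[0]+s*d[1]).round(1),(-s*d[0]+c*d[1]).round(1),(q[2]-.147).round(3),"pred",mid)
```

```text
[ 605.56789664 -231.70601889   24.02630406] [ 0.38505513 -0.67477984  0.15478167] 11.553394653767976 [2.05207496e+00 2.37858852e+00 3.27910490e-04]
side [ 6.02916e+02 -2.02817e+02  1.56000e-01] 192.52169799804688 367.6783 in tray 59.2 -10.2 0.009 pred [ 601.61317555 -204.99721546]
top [ 5.94726e+02 -2.09524e+02  2.10000e-02] 419.63970947265625 634.37744 in tray 52.8 -13.3 -0.126 pred [ 601.61317555 -204.99721546]
```

>>> {"api": "move_arm", "payload": {
  "rows": [
    [0,0.4,0,0,0],
    [0,0.2,0,0,0],
    [0,0,0,0,0]
  ]
}}

```text
t: 27.2
ee_pos: [611.8, -230.9, 24.0]
orientation: [2.052, 2.379, 0.0]
ft_force: [0.4, -0.2, -0.9]
width: 11.4
grasp_force: 30.0
```

>>> {"api": "move_arm", "payload": {
  "rows": [
    [0,0.15,0,0,0],
    [0,0,0,0,0]
  ]
}}

```text
t: 27.45
ee_pos: [613.2, -230.6, 24.0]
orientation: [2.052, 2.379, 0.0]
ft_force: [-0.5, -0.3, -0.4]
width: 11.6
grasp_force: 30.0
```

>>> {"api": "move_arm", "payload": {
  "rows": [
    [0,0.1,0,0,0],
    [0,0,0,0,0]
  ]
}}

```text
t: 27.7
ee_pos: [614.1, -230.5, 24.0]
orientation: [2.052, 2.379, 0.0]
ft_force: [0.8, -0.7, -0.9]
width: 11.2
grasp_force: 30.0
```

>>> {"api": "move_arm", "payload": {
  "rows": [
    [0,0.1,0,0,0],
    [0,0,0,0,0]
  ]
}}

```text
t: 27.95
ee_pos: [615.1, -230.3, 24.0]
orientation: [2.052, 2.379, 0.0]
ft_force: [-0.3, -0.2, -0.6]
width: 11.5
grasp_force: 30.0
```

>>> {"api": "move_arm", "payload": {
  "rows": [
    [0,0.1,0,0,0],
    [0,0,0,0,0]
  ]
}}

```text
t: 28.2
ee_pos: [615.7, -230.3, 24.0]
orientation: [-2.052, -2.379, 0.001]
ft_force: [-2.0, -1.2, -0.5]
width: 11.7
grasp_force: 30.0
```

>>> {"api": "move_arm", "payload": {
  "rows": [
    [0,0.1,0,0,0],
    [0,0,0,0,0]
  ]
}}

```text
t: 28.45
ee_pos: [615.9, -230.2, 24.0]
orientation: [-2.051, -2.378, 0.002]
ft_force: [-5.8, -1.2, 2.9]
width: 11.2
grasp_force: 30.0
```

>>> {"api": "move_arm", "payload": {
  "rows": [
    [0,-0.2,0,0,0],
    [0.7,0,0,0,0],
    [0.7,0,0,0,0],
    [0.7,0,0,0,0],
    [0.5,0,0,0,0],
    [0.1,0,0,0,0],
    [0,0,0,0,0]
  ]
}}

```text
t: 29.32
ee_pos: [611.1, -203.5, 24.1]
orientation: [2.052, 2.379, 0.0]
ft_force: [-0.7, -0.1, -1.0]
width: 11.5
grasp_force: 30.0
```

Run:
```python
from sp import *
I={n:optics.get_image(n) for n in("side",)}
o=get_obs(); print(o["ee_pos"],o["ft_force"],o["width"],o["orientation"])
cv2.imwrite("pics/p4_side.png",I["side"])
# residual fit restricted to bright grey (spanner), several subsets
T=[542.84,-201.45,.150]
g=np.array(o["ee_pos"])[:2]; c,s=np.cos(.147),np.sin(.147); mid=g+28*np.array([-s,c])
q,f,tot=fitsp("side",I["side"],[mid[0],mid[1],.147]); d=q[:2]-T[:2]
print(q,f,tot,"tray",c*d[0]+s*d[1],-s*d[0]+c*d[1],q[2]-.147,mid)
```

```text
[ 611.1019419  -203.71150821   24.0847609 ] [ 0.00961998 -0.13191241 -1.09838101] 11.383591823208448 [2.05186695e+00 2.37882769e+00 6.64782741e-05]
[ 6.08410648e+02 -1.75562448e+02  1.52126880e-01] 185.3654022216797 373.8319 tray 68.6552441165993 16.00414495082997 0.005126879653266525 [ 607.00074967 -176.01348983]
```

>>> {"api": "move_arm", "payload": {
  "rows": [
    [0.1,0,0,0,0],
    [0,0,0,0,22],
    [0,0,0,0,22],
    [0,0,0,0,22],
    [0,0,0,0,0],
    [0,0,0,0,0],
    [0,0,0,0,0]
  ]
}}

```text
t: 30.25
ee_pos: [611.0, -202.7, 24.1]
orientation: [2.052, 2.379, 0.0]
ft_force: [0.3, 0.7, 0.4]
width: 10.8
grasp_force: 30.0
```

>>> {"api": "move_arm", "payload": {
  "rows": [
    [0.1,0,0,0,0],
    [0,0,0,0,22],
    [0,0,0,0,22],
    [0,0,0,0,22],
    [0,0,0,0,0],
    [0,0,0,0,0],
    [0,0,0,0,0]
  ]
}}

```text
t: 31.12
ee_pos: [610.7, -201.7, 24.1]
orientation: [-2.052, -2.379, 0.0]
ft_force: [0.3, 0.2, 0.3]
width: 0.5
grasp_force: 0.0
```

>>> {"api": "move_arm", "payload": {
  "rows": [
    [0,0,0.2,0,0],
    [0,0,0.1,0,0],
    [0,0,0,0,0]
  ]
}}

```text
t: 31.5
ee_pos: [610.6, -201.6, 20.9]
orientation: [-2.052, -2.379, 0.0]
ft_force: [1.1, 0.1, 0.2]
width: 0.3
grasp_force: 0.0
```

>>> {"api": "move_arm", "payload": {
  "rows": [
    [0,0,0.15,0,0],
    [0,0,0,0,0]
  ]
}}

```text
t: 31.75
ee_pos: [610.9, -201.7, 20.4]
orientation: [2.052, 2.379, 0.0]
ft_force: [-2.3, 1.0, 7.6]
width: 0.2
grasp_force: 3.6
```

>>> {"api": "move_arm", "payload": {
  "rows": [
    [0,0,-1,0,0],
    [0,0,-4,0,0],
    [0,0,-6,0,0],
    [0,0,-6,0,0],
    [0,-6,0,0,0],
    [0,-6,0,0,0],
    [0,-6,0,0,0],
    [6,0,0,0,0],
    [6,0,0,0,0],
    [6,0,0,0,0]
  ]
}}

```text
t: 33.0
ee_pos: [406.0, -49.0, 190.2]
orientation: [2.053, 2.376, 0.002]
ft_force: [0.5, -0.4, 0.3]
width: 0.1
grasp_force: 0.0
```

>>> {"api": "move_arm", "payload": {
  "rows": [
    [6,0,0,0,0],
    [6,0,0,0,0],
    [6,0,0,0,0],
    [0,0,0,0,0]
  ]
}}

```text
t: 33.5
ee_pos: [379.3, 131.5, 190.2]
orientation: [2.043, 2.386, 0.002]
ft_force: [-0.5, -1.1, 0.2]
width: 0.1
grasp_force: 0.0
```

Run:
```python
from sp import *
I={n:optics.get_image(n) for n in("side","top")}
o=get_obs(); print(o["ee_pos"],o["t"])
for n in I: cv2.imwrite(f"pics/p5_{n}.png",I[n])
T={"side":[542.84,-201.45,.150],"top":[540.59,-204.11,.144]}
for n in I:
  for zs in ((10,13,16,20),(18,22,25,28)):
    q,f,tot=fitsp(n,I[n],[606,-175,.148],zs); d=q[:2]-T[n][:2]; c,s=np.cos(T[n][2]),np.sin(T[n][2])
    print(n,zs,q.round(3),f,tot,"tray",(c*d[0]+s*d[1]).round(1),(-s*d[0]+c*d[1]).round(1),(q[2]-.147).round(3))
for n in I:
    im=I[n].astype(int); m=((im[...,2]>90)&(im[...,1]<60)&(im[...,0]<60)&(im[...,2]>2*im[...,1])).astype(np.uint8)
    k,l,st,c=cv2.connectedComponentsWithStats(m)
    for i in range(1,k):
        if st[i,4]>12 and -350<pix2z(n,c[i],14)[1]<-150: print("sd",n,st[i],c[i].round(2))
    for l in ("bin_handle","dropper","tape_roll","bottle_100_1","beaker_50","marker_1"):
        r=spotter.find_in(n,l); print(n,l,[(np.round(x["point"]),round(x["conf"],2)) for x in r[:2]])
# bin handle rectified position at z=124
B=[("top",(112,95),(112,-95),130),("top",(-39,-45),(-39,45),124)]
for k in("pics/top0.png","pics/p5_top.png"):
    J={"top":cv2.imread(k)}; print([round(float(np.median([r for *_,r in edges([494.4,193.9,0],[e],J,gray)])),2) for e in B])
```

```text
[379.72022275 128.38932197 189.85984078] 33.6
side (10, 13, 16, 20) [ 6.07714e+02 -1.70234e+02  1.67000e-01] 213.35809326171875 454.5603 tray 68.8 21.2 0.02
side (18, 22, 25, 28) [ 6.04567e+02 -1.83057e+02  1.65000e-01] 262.8056335449219 501.5603 tray 63.8 9.0 0.018
top (10, 13, 16, 20) [ 6.04335e+02 -1.76569e+02  1.42000e-01] 314.0542297363281 536.98517 tray 67.0 18.1 -0.005
top (18, 22, 25, 28) [ 6.12289e+02 -1.65582e+02  2.60000e-02] 322.801025390625 550.9851 tray 76.5 27.8 -0.121
sd side [263 291  15  18 119] [269.13 299.31]
side bin_handle [(array([246., 199.]), 0.65), (array([311., 280.]), 0.6)]
side dropper [(array([296., 244.]), 0.48)]
side tape_roll [(array([220., 260.]), 0.58)]
side bottle_100_1 [(array([352., 268.]), 0.66), (array([246., 202.]), 0.43)]
side beaker_50 [(array([214., 199.]), 0.66)]
side marker_1 [(array([297., 344.]), 0.65), (array([296., 244.]), 0.63)]
sd top [337 235  21   5  61] [346.43 236.8 ]
top bin_handle [(array([218., 228.]), 0.9)]
top dropper [(array([280., 200.]), 0.41)]
top tape_roll [(array([271., 260.]), 0.6), (array([329., 220.]), 0.21)]
top bottle_100_1 [(array([331., 172.]), 0.47)]
top beaker_50 [(array([152., 253.]), 0.66)]
top marker_1 [(array([332., 206.]), 0.35)]
[-0.38, -2.25]
[0.04, -2.48]
```

Run:
```python
import sp
from sp import *
T={"side":[542.84,-201.45,.150],"top":[540.59,-204.11,.144]}
t=np.linspace(0,2*np.pi,30); parts=dict(ring=np.c_[13*np.cos(t),62+13*np.sin(t)],jaw=np.array([(-13,-75),(-6,-75),(-6,-55),(6,-55),(6,-75),(13,-75),(13,-39),(-13,-39)],float))
for n in T:
  im=cv2.imread(f"pics/p5_{n}.png").astype(np.float32); sat=(im.max(2)-im.min(2))/(im.max(2)+1); y0=np.clip((.75-sat)/.45,0,1)*(im.max(2)>50)
  for name,P in parts.items():
    sp.O=P; res=[]
    for z in range(14,31,2):
      best=(9e9,)
      for dx in np.arange(-1,3.1,1):
        for dy in np.arange(-2,2.1,1):
          p=T[n]; home=w2(p,[(66+dx,18+dy)])[0]; pose=[*home,p[2]]
          b=(250,320,270,345) if n=="side" else (195,250,300,370)
          r=rend(n,pose,b,(z-10,z-5,z)); 
          fen=np.zeros(y0.shape,np.uint8); fp=np.vstack([proj(n,np.c_[w2(p,[(80.,-112),(80,112),(97,112),(97,-112)]),[zz]*4]) for zz in(18,23)]); cv2.fillConvexPoly(fen,cv2.convexHull(fp.astype(np.float32)).astype(np.int32),1)
          roi=cv2.dilate((rend(n,[*w2(p,[(66,18)])[0],p[2]],b,(10,20,28))>0).astype(np.uint8),np.ones((5,5)))>0
          if name=="ring": pass
          ok=roi&(fen[b[0]:b[1],b[2]:b[3]]==0)
          e=((r-y0[b[0]:b[1],b[2]:b[3]])[ok]**2).mean()
          best=min(best,(e,dx,dy))
      res.append((z,round(float(best[0]),4),float(best[1]),float(best[2])))
    print(n,name,res)
```

```text
side ring [(14, 0.1614, 3.0, 2.0), (16, 0.1327, 3.0, 2.0), (18, 0.1211, 3.0, 0.0), (20, 0.1188, 2.0, -2.0), (22, 0.1307, 2.0, -2.0), (24, 0.1684, 1.0, -2.0), (26, 0.2128, 0.0, -2.0), (28, 0.2687, 0.0, -2.0), (30, 0.3262, 0.0, -2.0)]
side jaw [(14, 0.282, 3.0, 2.0), (16, 0.2323, 3.0, 2.0), (18, 0.1863, 3.0, 2.0), (20, 0.1533, 3.0, 2.0), (22, 0.1318, 2.0, 2.0), (24, 0.1199, 1.0, 2.0), (26, 0.1174, 0.0, -1.0), (28, 0.1181, -1.0, -2.0), (30, 0.1335, -1.0, -2.0)]
top ring [(14, 0.4291, 1.0, 0.0), (16, 0.4269, 0.0, 0.0), (18, 0.4281, -1.0, 0.0), (20, 0.4275, -1.0, 1.0), (22, 0.4249, 1.0, -2.0), (24, 0.4227, 1.0, -2.0), (26, 0.4231, 1.0, -2.0), (28, 0.4206, 0.0, -2.0), (30, 0.4182, 0.0, -2.0)]
top jaw [(14, 0.1822, 1.0, 0.0), (16, 0.1784, 1.0, 0.0), (18, 0.1813, 1.0, 1.0), (20, 0.1821, 1.0, 1.0), (22, 0.1782, 0.0, 1.0), (24, 0.1742, 0.0, 2.0), (26, 0.1768, -1.0, 2.0), (28, 0.1759, -1.0, 2.0), (30, 0.1783, -1.0, 2.0)]
```

>>> {"api": "move_arm", "payload": {
  "rows": [
    [-6,0.8,0,0,0],
    [-6,0.8,0,0,0],
    [-6,0.8,0,0,0],
    [-6,0.8,0,0,0],
    [-6,0.8,3,0,0],
    [-6,0.8,4,0,0],
    [-2.5,0.4,4,0,0],
    [0,0,4,0,0],
    [0,0,0.9,0,0],
    [0,0,0,0,0]
  ]
}}

```text
t: 35.45
ee_pos: [484.1, -232.5, 38.4]
orientation: [-2.051, -2.379, 0.0]
ft_force: [1.1, -0.6, -0.3]
width: 0.6
grasp_force: 0.0
```

>>> {"api": "move_arm", "payload": {
  "rows": [
    [0,0,1,0,0],
    [0,0,0.35,0,0],
    [0,0,0,0,0]
  ]
}}

```text
t: 35.83
ee_pos: [484.4, -232.7, 25.2]
orientation: [2.051, 2.379, 0.0]
ft_force: [-0.3, -0.3, -1.0]
width: 0.4
grasp_force: 0.0
```

>>> {"api": "move_arm", "payload": {
  "rows": [
    [0,0,0.15,0,0],
    [0,0,0,0,0]
  ]
}}

```text
t: 36.08
ee_pos: [484.6, -232.9, 23.8]
orientation: [2.052, 2.378, 0.0]
ft_force: [-0.4, 0.2, 3.4]
width: 0.1
grasp_force: 1.7
```

>>> {"api": "move_arm", "payload": {
  "rows": [
    [0,0,-1,0,0],
    [0,0,-2.5,0,0],
    [-0.5,4,0,0,0],
    [0,5,0,0,0],
    [0,3.8,0,0,0],
    [0,0,0,0,0],
    [0,0,2.3,0,0],
    [0,0,1.2,0,0],
    [0,0,0,0,0]
  ]
}}

```text
t: 37.2
ee_pos: [609.6, -218.8, 21.6]
orientation: [-2.051, -2.376, 0.002]
ft_force: [-1.0, 0.8, 0.5]
width: 0.6
grasp_force: 0.0
```

>>> {"api": "move_arm", "payload": {
  "rows": [
    [0,0,0.15,0,0],
    [0,0,0.15,0,0],
    [0,0,0,0,0]
  ]
}}

```text
t: 37.58
ee_pos: [611.5, -219.0, 20.5]
orientation: [2.052, 2.379, 0.0]
ft_force: [-0.4, 0.6, 0.7]
width: 0.7
grasp_force: 0.0
```

>>> {"api": "move_arm", "payload": {
  "rows": [
    [0,0,-1,0,0],
    [0,0,-4,0,0],
    [0,0,-6,0,0],
    [0,0,-6,0,0],
    [0,-5,0,0,0],
    [0,-5,0,0,0],
    [0,0,0,0,0],
    [0,0,0,0,0]
  ]
}}

```text
t: 38.58
ee_pos: [513.6, -234.0, 191.3]
orientation: [2.051, 2.377, 0.001]
ft_force: [0.3, -0.4, -0.8]
width: 0.6
grasp_force: 0.0
```

```bash
python3 -c "
from workcell import *
print(get_obs()['ee_pos'],get_obs()['ft_force']); print(close_job())"
```

```text
[ 513.6457584  -233.96833903  191.29785852] [ 0.29934063 -0.38465865 -0.76338771]
the job is handed in; nothing more can be done
None
```

The job is handed in at 38.6 s: touch checks put the screwdriver and the spanner's jaw half down at home height, its ring end was checked by camera only, and the bin is shut against its stop.

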